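# Clamp an extrusion offcut in the stop vise

### The arm

A 6-joint arm with a two-finger parallel gripper is mounted at the origin on the work surface. World frame = base frame: x ahead of the robot, y to its left, z up, the work surface at z = 0. Lengths are in mm, angles in rad, forces in N, time in s.
With the tool pointing down it reaches from about 275 to 750 mm from the base axis. Payload 10.2 kg.
Tool frame: the origin (TCP) lies midway between the tips of the shut fingers; the grasp point (between the pads) lies 19 mm behind it; z points along the fingers, y is the direction in which the jaws open and shut (so a half turn about z gives the same grasp; the last joint's range is limited). The gripper opens to 85 mm and grips with 20 to 120 N. Pads are 22 mm wide; open, the fingers measure 114 mm over their backs; the gripper's body (76 mm by 85 mm) begins 54 mm behind the grasp point. The pads swing forward as they close: fully open they stand 13 mm farther back than shut.
Start: joints at [-1.382, 0.313, 1.498, -0, 1.331, -0.223], TCP at [210.124, -481.123, 231.294] pointing down, gripper open.
Joint ranges: [-2.94, 2.94], [-0.97, 2.17], [0.19, 2.56], [-1.23, 4.37], [0.02, 3.11], [-2.88, 2.88]. Speed limits (rad/s): [2.39, 2.39, 3.01, 3.14, 3.14, 3.14].

### API

Orientations are given as a unit quaternion [w, x, y, z].
In Python, from rig import ctrl gives the robot as it stands.
- The arm moves only by the tool carry_out, never from a script. Its argument "plan" is a list of rows, each a list of 3 entries, a list of its own where there are three numbers: the finger opening in mm, from 0 to 85.4, then the shift along the tool's x, y, z in mm, then the turn, a rotation vector about the tool's x, y, z in units of 6 degrees (1.0 is 6 degrees). In form: [[grip, [x, y, z], [ax, ay, az]], ...]. A call has 1 to 20 rows; each row shifts and turns the commanded pose from where the row before left it, along the tool's axes as they then stand; what a row does not reach is not made up. A row lasts 1/12 s, in which the tool goes at most 41.7 mm and 7.16 degrees, less where a joint would pass 70% of its speed; a pose out of reach is approached as far as the arm can. A call with a gripper value outside its range is refused whole. The fingers move at their own pace and stop on an object; "grip_force" is the grip in N (left out, the last holds). Time passes only in rows, so rows that do not move let the fingers close. It gives the time, the measured TCP pose, the force and the opening at its end, in the units of the state.
- ctrl.sense(): the state, without advancing time (a new reading comes with each control period).
- ctrl.capture(name): name is "scene" or "top"; returns a dict with "color" (400x640x3 uint8, blue, green, red), "range_z" (400x640 float32, mm along the optical axis (not along the pixel's ray), 0 where there is no reading), "fx", "fy", "cx", "cy" (pixels), "dist_coeffs" ([k1, k2, p1, p2, k3] as OpenCV has them; the pictures are not rectified), "cam_to_world" (4x4, takes a point from camera to world coordinates). Camera axes: x right, y up, looking along -z (the intrinsics and any distortion apply to the point x, -y, -z); pixel columns grow to the right and rows downward; lengths in mm; the calibration is good to about 2 mm. A picture is of the moment at which its call begins.
- ctrl.finish_job(): hands the job in, once; it reports no verdict.
The state is a dict: "time_s": time; "joints": joint angles; "dq": joint speeds; "tau": joint torques, N m; "eef_pos": TCP position; "ee_rot": TCP orientation; "force": force on the tool from outside, world axes, zero at the start; "wrist_torque": the same for the moment, N m; "grip_width": opening from 0.0 (shut) to 1.0 (fully open).
Only numpy, scipy, OpenCV 4.12 (cv2) and the standard library are available. Lean on these libraries where they do the work, as an engineer would, in place of code of your own. Each camera call takes 0.05 s, during which the arm holds its last target.

### The job

Slide the black aluminium extrusion block along the parallels of the bench vise until its end is against the end stop, and press it flush against the fixed jaw, still flat on the parallels. Only once it sits square against both, push the sliding jaw by its upright plate until it is fully closed on the block. Leave the things lying around the vise alone.

Things in the scene. Friction and masses are not known exactly. Their poses are not given: they have to be found in the camera images.
- vise: Grey bench vise, fixed. Origin: on the bench (z=0) below the middle of the fixed jaw's clamping face; +x from sliding jaw to fixed jaw (away from the robot), y along the jaws. Fixed jaw: steel block, x 0 (face) to 40 mm, y -50..50 mm, top at z=65 mm. Bed 20 mm high: x -260..50, y -75..105 mm, and under the infeed x -120..10, y -245..-65 mm.
- bar: The block: black slotted aluminium extrusion, 90 (its x) x 120 (its y, lengthwise) x 45 mm high, about 0.45 kg, too wide for most grippers. Origin: centre of its underside. Starts flat on the infeed, slightly skewed, axes roughly as the vise's, its path between the jaws clear. Seated: centre at vise x=-45 mm, top at z=90 mm, 25 mm over the jaws.
- stop: Steel end stop fixed across the parallels on the jaws' +y side; its place along y varies. Axes as the vise's. Origin: on the bench (z=0) below the middle of its stop face, which faces -y. Head 70 mm wide (x), 18 mm thick, z 47 to 79 mm, with a small screw up to z=91 mm. The seated block's centre is 60 mm to -y of this origin.
- jaw (a joint): Sliding jaw's travel (m) along the vise's +x: 0 fully open (face 175 mm from the fixed jaw), 0.085 closed on the 90 mm wide block, 0.09 at most. Starts at 0 to 0.025. About 4 N of friction; stays where left. Jaw 30 mm thick, y -50..50 mm, top at z=65 mm.
- push_plate (a point): Middle of the back (robot) side of the upright steel push plate on the sliding jaw's back: plate 90 mm wide (vise y), 10 mm thick, its top at z=110 mm; this point is at z=90 mm, 40 mm behind the jaw's face. Push it along the vise's +x to close the jaw.
- jar: Bystander: white jar, 64 mm across, 120 mm high; origin: centre of its underside.
- bracket: Bystander: black L-shaped corner bracket, 60 x 40 x 60 mm high; origin: centre of its underside.
- tape: Bystander: grey ring (tape core), 90 mm across, 24 mm high; origin: centre of its underside.
- driver: Bystander: screwdriver lying on the bench, black handle; origin: underside, along its shaft.
- parallels (a point): Point midway between the tops of the two steel parallels (rails 16 mm wide, tops at z=45 mm, vise x=-30 and -78 mm), level with the jaws' middle (vise x=-54, y=0). Axes as the vise's. The rails run along y from 235 mm to -y (the infeed, where the block starts) to 95 mm to +y.
There are look-alikes about, which are no part of the job. Leave any yellow look-alike of the bar alone.

How it is judged (in metres and radians):
On the way:
1. the block sits flat on the parallels, square, against the end stop (within 3.5 mm) and the fixed jaw (within 3 mm), while the sliding jaw is still at least 20 mm short of closed (x of bar in the frame of vise above -0.048 m and z of bar in the frame of vise between 0.042 and 0.048 m and y of bar in the frame of stop between -0.0635 and -0.055 m and angle between the y axis of bar and the y axis of vise, either way round below 0.04 rad and angle between bar's own z axis and vertical below 0.04 rad and value of joint jaw below 0.065 m), for 0.2 s.
At the end, for the whole second after the job is handed in: The block lies flat on the parallels and square (within 0.04 rad), its end within 3.5 mm of the end stop and its side within 3 mm of the fixed jaw, and the sliding jaw is closed on it (joint between 0.083 and 0.088), all at rest (x of bar in the frame of vise above -0.048 m and z of bar in the frame of vise between 0.042 and 0.048 m and y of bar in the frame of stop between -0.0635 and -0.055 m and angle between the y axis of bar and the y axis of vise, either way round below 0.04 rad and angle between bar's own z axis and vertical below 0.04 rad and value of joint jaw between 0.083 and 0.088 m and linear speed of bar below 0.01 m/s); the robot touches nothing.
It fails at once if a bystander (jar, bracket, tape or screwdriver) is shifted by more than 20 mm (distance of any of jar, bracket, tape, driver from where it was at the start of the episode above 0.02 m).
It also fails if it takes over 64 s, if anything falls off the work surface, if the arm or the gripper's body presses on something with over 40 N, if the wrist force passes 120 N, or if a joint passes its speed limit or range.

## Working session

There is one attempt and no reset: what is moved stays moved. The work goes in short steps, Python scripts to look and compute and a tool call to move; the robot and the scene stay as the last step left them, time stands still between calls to the robot, and variables do not carry over. Pictures are saved under pics/ and viewed, and the job is handed in when it is done.

Besides the shell and the picture viewer there is one more tool, called after "Call:" by a JSON object that holds its "method" and its "body", one argument or row to a line. carry_out: Moves the arm, as the interface text tells. Its arguments: {"type":"object","properties":{"plan":{"type":"array"},"grip_force":{"type":"number"}},"required":["plan"]}

```bash
ls; mkdir -p pics
cat > h.py <<'E'
import numpy as np,cv2
from rig import ctrl
def grab(n,tag):
    c=ctrl.capture(n); cv2.imwrite(f'pics/{tag}.png',c['color'])
    np.savez(f'{tag}.npz',**{k:np.array(v) for k,v in c.items()}); return c
def load(tag): return dict(np.load(f'{tag}.npz'))
def ray(c,u,v):
    K=np.array([[c['fx'],0,c['cx']],[0,c['fy'],c['cy']],[0,0,1]],float)
    p=cv2.undistortPoints(np.array([[[u,v]]],float),K,np.array(c['dist_coeffs'],float))[0,0]
    T=np.array(c['cam_to_world']); return T[:3,3],T[:3,:3]@np.array([p[0],-p[1],-1.0])
def atz(c,u,v,z):
    o,d=ray(c,u,v); return o+d*(z-o[2])/d[2]
def dep(c,u,v):
    o,d=ray(c,u,v); return o+d*float(c['range_z'][int(round(v)),int(round(u))])
E
python3 - <<'E'
from h import *
for n in('scene','top'):
    c=grab(n,n+'0'); print(n,c['fx'],c['dist_coeffs'],np.round(c['cam_to_world'],3))
print(ctrl.sense())
E
```

```text
pics
scene 430.2047213586463 [-0.03116549  0.          0.          0.          0.        ] [[-7.030000e-01 -5.560000e-01  4.430000e-01  1.095354e+03]
 [ 7.110000e-01 -5.420000e-01  4.470000e-01  5.742480e+02]
 [-9.000000e-03  6.300000e-01  7.770000e-01  1.059895e+03]
 [ 0.000000e+00  0.000000e+00  0.000000e+00  1.000000e+00]]
top 448.2191082058623 [-0.11120801  0.          0.          0.          0.        ] [[-1.000000e-03  9.970000e-01 -7.300000e-02  4.308150e+02]
 [-1.000000e+00 -1.000000e-03 -2.000000e-03  5.033400e+01]
 [-2.000000e-03  7.300000e-02  9.970000e-01  1.267387e+03]
 [ 0.000000e+00  0.000000e+00  0.000000e+00  1.000000e+00]]
{'time_s': 0.1, 'joints': array([-1.38237457e+00,  3.13420264e-01,  1.49832994e+00,  1.93163764e-05,
        1.33100227e+00, -2.23389436e-01]), 'dq': array([-0.00027933, -0.00121846, -0.00322878, -0.00030621,  0.00070706,
       -0.0004716 ]), 'tau': array([ 2.45535412e-03, -4.12900078e+01, -2.60142589e+01, -2.00560921e-04,
        3.03503584e-03,  1.21007562e-05]), 'eef_pos': array([ 210.09841742, -480.89091937,  230.79062282]), 'ee_rot': array([-5.79657137e-04,  9.78876539e-01,  2.04451427e-01,  1.95176042e-05]), 'force': array([ 0.2566119 , -0.60308605, -0.11412915]), 'wrist_torque': array([ 0.01663269, -0.00447579, -0.02345204]), 'grip_width': 0.9952766902109577}
```

View pics/top0.png

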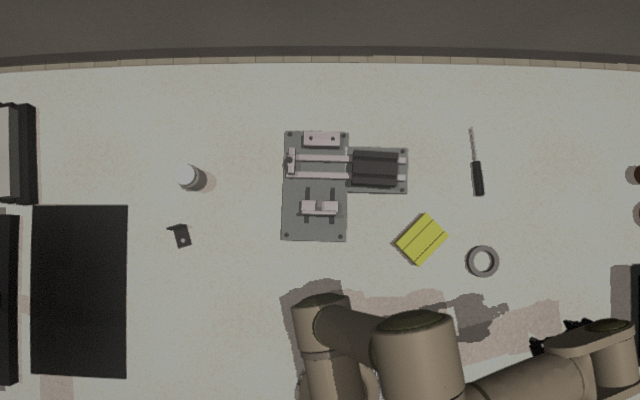

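View pics/scene0.png

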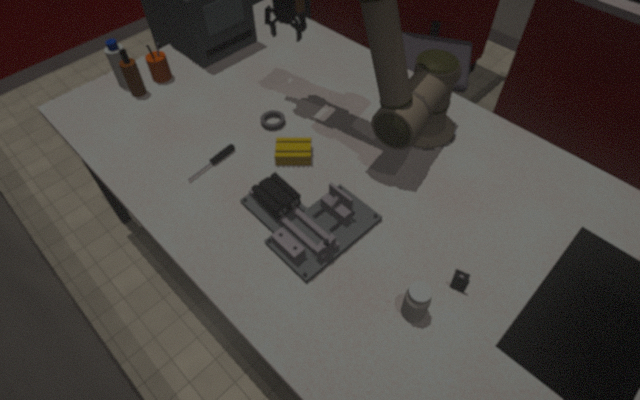

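Top view (image up = +x, right = −y): the fixed jaw is at (321,139), the stop head at (291,162), and the sliding jaw with its plate at (319,208). The black block is on the infeed at (375,168). Bystanders: jar (192,178), bracket (180,235), tape (482,261), driver (476,165). Candidates for the bar are the black block at (375,168), the yellow look-alike at (421,239), and the large black mats at left (80,290), which are far too big. By the description it is the black block on the rails. I'll check it in a crop.

Run:
```python
from h import *
c=load('top0'); im=c['color'][120:250,275:415]
im=cv2.resize(im,None,fx=5.5,fy=4.6*1,interpolation=cv2.INTER_CUBIC) if 0 else cv2.resize(im,None,fx=4.5,fy=4.5,interpolation=cv2.INTER_CUBIC)
im=np.clip(im.astype(float)*1.5,0,255).astype(np.uint8)
for i in range(0,140,20): cv2.putText(im,str(275+i),(int(i*4.5),10),0,.4,(0,0,255),1); cv2.line(im,(int(i*4.5),0),(int(i*4.5),585),(0,0,255),1) if 0 else None
for i in range(0,130,20): cv2.putText(im,str(120+i),(0,int(i*4.5)+4),0,.4,(0,0,255),1)
cv2.imwrite('pics/crop1.png',im)
```

```text
(no output)
```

View pics/crop1.png

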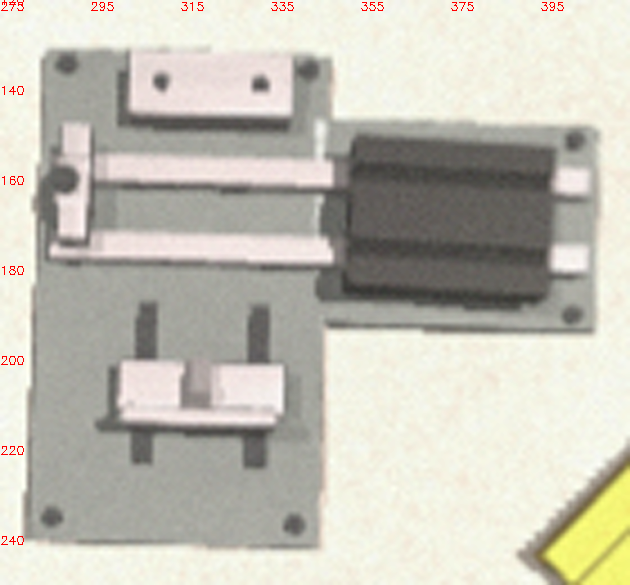

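The crop confirms it: a black slotted block on the rails, slightly skewed. Next I'll measure it.

```bash
cat >> h.py <<'E'
def cloud(c):
    K=np.array([[c['fx'],0,c['cx']],[0,c['fy'],c['cy']],[0,0,1]],float)
    h,w=c['range_z'].shape; uv=np.stack(np.meshgrid(np.arange(w),np.arange(h)),-1).reshape(-1,1,2).astype(float)
    p=cv2.undistortPoints(uv,K,np.array(c['dist_coeffs'],float))[:,0]
    d=c['range_z'].reshape(-1,1).astype(float); T=np.array(c['cam_to_world'])
    P=np.c_[p[:,0:1]*d,-p[:,1:2]*d,-d]@T[:3,:3].T+T[:3,3]
    P[d[:,0]==0]=np.nan
    return P.reshape(h,w,3)
E
python3 - <<'E'
from h import *
c=load('top0')
q=lambda x,y:(275+(x+.5)/4.5-.5,120+(y+.5)/4.5-.5)
def m(name,pts,z):
    for p in pts:
        u,v=q(*p); print(name,p,np.round(atz(c,u,v,z),1),np.round(dep(c,u,v),1))
m('fix',[(129,109),(291,116)],65)
m('stop',[(90,123),(84,243)],79)
m('rail',[(107,155),(333,162),(105,234),(333,241),(107,182),(333,188)],45)
m('bar',[(357,135),(555,152),(547,300),(343,283)],90)
m('jaw',[(120,361),(284,362)],65)
m('plate',[(122,410),(277,413),(122,424),(275,424)],110)
P=cloud(c)
# bar top by depth
R=P[140:200,340:405].reshape(-1,3); s=(R[:,2]>82)&(R[:,2]<98); T=R[s]
print(s.sum(),T[:,2].mean(),cv2.minAreaRect(T[:,:2].astype(np.float32)))
R=P[125:150,295:345].reshape(-1,3); s=(R[:,2]>57)&(R[:,2]<73); T=R[s]; print('fixed',T[:,2].mean(),cv2.minAreaRect(T[:,:2].astype(np.float32)))
E
```

```text
fix (129, 109) [690.4  98.9  65. ] [690.7  99.   63.4]
fix (291, 116) [685.9   0.9  65. ] [685.2   1.   68.4]
stop (90, 123) [678.9 121.7  79. ] [691.  125.1  21.1]
stop (84, 243) [606.4 124.9  79. ] [611.5 127.1  44.5]
rail (107, 155) [666.  113.2  45. ] [666.2 113.2  44. ]
rail (333, 162) [661.5 -25.6  45. ] [662.3 -25.9  40.3]
rail (105, 234) [617.  114.2  45. ] [616.9 114.2  45.5]
rail (333, 241) [612.5 -25.2  45. ] [613.  -25.4  41.8]
rail (107, 182) [649.2 113.1  45. ] [651.7 113.8  31.1]
rail (333, 188) [645.3 -25.5  45. ] [646.3 -25.8  39.4]
bar (357, 135) [669.2 -37.1  90. ] [670.1 -37.5  85.4]
bar (555, 152) [ 659.2 -154.7   90. ] [ 659.9 -155.4   86.4]
bar (547, 300) [ 570.8 -148.5   90. ] [ 578.9 -160.    22. ]
bar (343, 283) [580.9 -28.2  90. ] [585.1 -30.4  56.9]
jaw (120, 361) [537.2 103.9  65. ] [537.  103.8  67.1]
jaw (284, 362) [536.5   5.8  65. ] [540.3   4.2  21.4]
plate (122, 410) [504.9 100.7 110. ] [505.  100.8 108.9]
plate (277, 413) [503.1  11.6 110. ] [503.4  11.4 105. ]
plate (122, 424) [496.9 100.7 110. ] [502.  104.6  19.9]
plate (275, 424) [496.8  12.8 110. ] [497.1  12.5 103.1]
1359 89.0568598981633 ((622.428466796875, -93.57920837402344), (120.68473815917969, 91.0318603515625), 86.13835144042969)
fixed 64.70249223634829 ((705.0626831054688, 61.77113342285156), (47.4239616394043, 123.75567626953125), 4.751632213592529)
```

Run:
```python
from h import *
c=load('top0'); g=cv2.GaussianBlur(cv2.cvtColor(c['color'],cv2.COLOR_BGR2GRAY),(0,0),0.8).astype(float)
def edge(us,v0,v1,sgn,z,name,axis=0):
    pts=[]
    for u in us:
        col=g[v0:v1,u] if axis==0 else g[u,v0:v1]
        d=np.gradient(col)*sgn; i=int(d.argmax())
        if 0<i<len(d)-1:
            den=d[i-1]-2*d[i]+d[i+1]; o=0.5*(d[i-1]-d[i+1])/den if den else 0
            e=v0+i+o
            p=atz(c,u,e,z) if axis==0 else atz(c,e,u,z)
            pts.append(p[:2])
    pts=np.array(pts,np.float32)
    vx,vy,x0,y0=cv2.fitLine(pts,cv2.DIST_HUBER,0,.01,.01).ravel()
    if axis==0:
        s=vx/vy; print(name,'yaw',round(-s,4),'x at y=50',round(x0+s*(50-y0),1),'at y=-90',round(x0+s*(-90-y0),1))
    else:
        s=vy/vx; print(name,'yaw',round(s,4),'y at x=640',round(y0+s*(640-x0),1))
edge(range(300,347),150,158,1,45,'rail1 top')
edge(range(300,347),157,164,-1,45,'rail1 bot')
edge(range(300,347),168,176,1,45,'rail2 top')
edge(range(300,347),174,183,-1,45,'rail2 bot')
edge(range(306,338),141,149,-1,65,'fixed face')
edge(range(303,335),195,204,1,65,'jaw face')
edge(range(304,336),208,217,-1,110,'plate back')
edge(range(350,405),188,197,1,20,'infeed bot')
edge(range(290,340),235,246,1,20,'bed bot')
edge(range(140,230),277,290,-1,20,'bed left',1)
edge(range(196,236),342,352,1,20,'bed right',1)
edge(range(149,172),291,299,-1,79,'stop face',1)
edge(range(149,172),284,292,1,79,'stop back',1)
edge(range(154,182),346,358,-1,90,'bar end+y',1)
edge(range(156,184),392,402,1,90,'bar end-y',1)
edge(range(357,395),146,158,-1,90,'bar +x',0)
```

```text
rail1 top yaw -0.0308 x at y=50 664.8 at y=-90 660.4
rail1 bot yaw -0.0286 x at y=50 649.3 at y=-90 645.3
rail2 top yaw -0.0296 x at y=50 616.8 at y=-90 612.6
rail2 bot yaw -0.0337 x at y=50 601.5 at y=-90 596.8
fixed face yaw -0.0162 x at y=50 686.7 at y=-90 684.4
jaw face yaw -0.0427 x at y=50 535.7 at y=-90 529.7
plate back yaw -0.0354 x at y=50 496.9 at y=-90 491.9
infeed bot yaw -0.0271 x at y=50 562.6 at y=-90 558.8
bed bot yaw -0.0277 x at y=50 424.9 at y=-90 421.0
bed left yaw -0.0367 y at x=640 158.7
bed right yaw -0.011 y at x=640 -22.4
stop face yaw -0.0332 y at x=640 123.5
stop back yaw -0.0588 y at x=640 139.3
bar end+y yaw -0.0035 y at x=640 -22.2
bar end-y yaw -0.0539 y at x=640 -154.2
bar +x yaw 0.1219 x at y=50 653.6 at y=-90 670.6
```

Call:
{"method": "carry_out", "body": {
  "plan": [
    [50, [0, 0, 0], [0, 0, -1.078]],
    [50, [0, 0, 0], [0, 0, -1.078]],
    [50, [0, 0, 0], [0, 0, -1.078]],
    [50, [0, 0, 0], [0, 0, -1.078]],
    [50, [0, 0, 0], [0, 0, -1.078]],
    [50, [0, 0, 0], [0, 0, -1.078]],
    [50, [0, 0, 0], [0, 0, -1.078]],
    [50, [0, 0, 0], [0, 0, -1.078]],
    [50, [0, 0, 0], [0, 0, -1.078]],
    [50, [0, 0, 0], [0, 0, -1.078]],
    [50, [18, 25, 0], [0, 0, 0]],
    [50, [18, 25, 0], [0, 0, 0]],
    [50, [18, 25, 0], [0, 0, 0]],
    [50, [18, 25, 0], [0, 0, 0]],
    [50, [18, 25, 0], [0, 0, 0]],
    [50, [18, 25, 0], [0, 0, 0]]
  ]
}}

```text
time_s: 1.43
eef_pos: [364.3, -376.6, 231.0]
ee_rot: [-0.0, 0.718, 0.696, 0.0]
force: [-0.3, -0.8, -0.6]
grip_width: 0.587
```

```bash
cat >> h.py <<'E'
from scipy.spatial.transform import Rotation as Ro
Y=-0.030
ex=np.array([np.cos(Y),np.sin(Y),0]); ey=np.array([-np.sin(Y),np.cos(Y),0]); O=np.array([687,51,0.])
def st(target=None,yaw=None):
    s=ctrl.sense(); q=s['ee_rot']; R=Ro.from_quat([q[1],q[2],q[3],q[0]]).as_matrix()
    d=s['eef_pos']-O
    print('t',round(s['time_s'],2),'pos',np.round(s['eef_pos'],1),'vise',np.round([d@ex,d@ey,d[2]],1),'xax yaw',round(np.arctan2(R[1,0],R[0,0]),4),'tilt',np.round(R[:2,2],3),'F vise',np.round([s['force']@ex,s['force']@ey,s['force'][2]],1),'grip',round(s['grip_width']*85.4,1),'j',np.round(s['joints'],2))
    if target is not None: print('need tool shift',np.round(R.T@(np.array(target)-s['eef_pos']),1))
    return s
E
python3 -c "
from h import *
st([619,-200,231])"
```

```text
t 1.43 pos [ 364.3 -376.6  231. ] vise [-309.7 -437.   231. ] xax yaw 1.5406 tilt [-0.  0.] F vise [-0.3 -0.8 -0.6] grip 50.2 j [-1.03  0.31  1.5  -0.    1.33 -1.  ]
need tool shift [1.842e+02 2.492e+02 1.000e-01]
```

Call:
{"method": "carry_out", "body": {
  "plan": [
    [50, [18.4, 24.9, 0], [0, 0, 0]],
    [50, [18.4, 24.9, 0], [0, 0, 0]],
    [50, [18.4, 24.9, 0], [0, 0, 0]],
    [50, [18.4, 24.9, 0], [0, 0, 0]],
    [50, [18.4, 24.9, 0], [0, 0, 0]],
    [50, [18.4, 24.9, 0], [0, 0, 0]],
    [50, [18.4, 24.9, 0], [0, 0, 0]],
    [50, [18.4, 24.9, 0], [0, 0, 0]],
    [50, [18.4, 24.9, 0], [0, 0, 0]],
    [50, [18.4, 24.9, 0], [0, 0, 0]],
    [50, [0, 0, 0], [0, 0, 0]],
    [50, [0, 0, 25], [0, 0, 0]],
    [50, [0, 0, 25], [0, 0, 0]],
    [50, [0, 0, 25], [0, 0, 0]],
    [50, [0, 0, 25], [0, 0, 0]],
    [50, [0, 0, 20], [0, 0, 0]],
    [50, [0, 0, 15], [0, 0, 0]],
    [50, [0, 0, 0], [0, 0, 0]]
  ]
}}

```text
time_s: 2.93
eef_pos: [615.9, -200.7, 92.5]
ee_rot: [-0.003, 0.718, 0.696, -0.001]
force: [1.1, 0.2, -0.6]
grip_width: 0.585
```

```bash
python3 -c "
from h import *
st([619,-200,54])
for n in('top','scene'):
  c=grab(n,n+'1')
im=cv2.resize(load('top1')['color'][110:260,270:480],None,fx=3.8,fy=3.8,interpolation=cv2.INTER_CUBIC);cv2.imwrite('pics/crop2.png',np.clip(im*1.5,0,255))"
```

```text
t 2.93 pos [ 615.9 -200.7   92.5] vise [ -63.6 -253.7   92.5] xax yaw 1.5404 tilt [-0.006  0.003] F vise [ 1.1  0.3 -0.6] grip 50.0 j [-0.5   0.71  1.25 -0.    1.19 -0.47]
need tool shift [ 0.7  3.4 38.5][ WARN:0@11.785] global loadsave.cpp:1063 imwrite_ Unsupported depth image for selected encoder is fallbacked to CV_8U.
```

View pics/crop2.png

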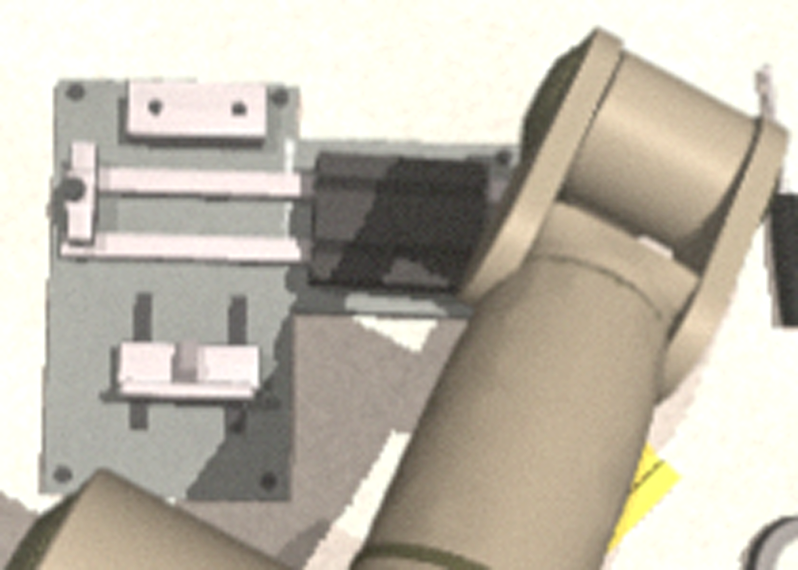

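The crop shows the block untouched at about (400,220), with the arm over its right end.

Call:
{"method": "carry_out", "body": {
  "plan": [
    [50, [0, 0, 0], [0, 0, 0]],
    [50, [0, 0, 15], [0, 0, 0]],
    [50, [0, 0, 15], [0, 0, 0]],
    [50, [0, 0, 6], [0, 0, 0]],
    [50, [0, 0, 0], [0, 0, 0]],
    [50, [0, 0, 0], [0, 0, 0]]
  ]
}}

```text
time_s: 3.53
eef_pos: [618.1, -201.5, 61.3]
ee_rot: [0.001, 0.718, 0.696, 0.0]
force: [0.3, 0.6, 0.3]
grip_width: 0.589
```

```bash
python3 -c "
from h import *
st([619,-200,54])
c=grab('scene','s2')
im=cv2.resize(c['color'][90:290,180:400],None,fx=3.5,fy=2.8 and 3,interpolation=cv2.INTER_CUBIC);cv2.imwrite('pics/crop3.png',np.clip(im*1.4,0,255).astype(np.uint8))"
```

```text
t 3.53 pos [ 618.1 -201.5   61.3] vise [ -61.3 -254.4   61.3] xax yaw 1.5407 tilt [ 0.001 -0.001] F vise [0.3 0.6 0.3] grip 50.3 j [-0.49  0.75  1.27  0.    1.12 -0.46]
need tool shift [1.5 0.8 7.3]
```

View pics/crop3.png

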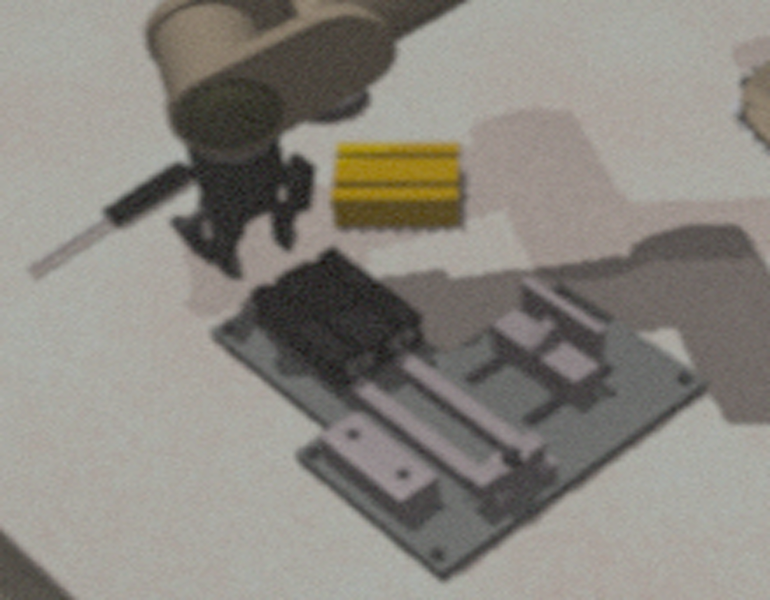

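The fingers straddle the block's −y end at about (240,240). Nothing else is in the way, so I'll push with both fingertips.

Call:
{"method": "carry_out", "body": {
  "plan": [
    [50, [8, 0, 5], [0, 0, 0]],
    [50, [10, 0, 0], [0, 0, 0]],
    [50, [8, 0, 0], [0, 0, 0]],
    [50, [4, 0, 0], [0, 0, 0]],
    [50, [4, 0, 0], [0, 0, 0]],
    [50, [4, 0, 0], [0, 0, 0]],
    [50, [4, 0, 0], [0, 0, 0]],
    [50, [4, 0, 0], [0, 0, 0]],
    [50, [4, 0, 0], [0, 0, 0]],
    [50, [4, 0, 0], [0, 0, 0]],
    [50, [4, 0, 0], [0, 0, 0]],
    [50, [0, 0, 0], [0, 0, 0]],
    [50, [0, 0, 0], [0, 0, 0]]
  ]
}}

```text
time_s: 4.67
eef_pos: [619.3, -142.6, 55.1]
ee_rot: [-0.001, 0.718, 0.697, 0.0]
force: [0.4, 0.4, 0.2]
grip_width: 0.585
```

```bash
cat >> h.py <<'E'
def barpose(tag):
    c=grab('top',tag); P=cloud(c)
    M=np.isfinite(P[...,2]); V=(P-O); X=V@ex; Yv=V@ey; Z=P[...,2]
    dark=c['color'].max(2)<110
    return c,X,Yv,Z,M
def crop(c,name,v0,v1,u0,u1,f=4):
    im=cv2.resize(c['color'][v0:v1,u0:u1],None,fx=f,fy=f,interpolation=cv2.INTER_CUBIC).astype(float)*1.5
    cv2.imwrite(f'pics/{name}.png',np.clip(im,0,255).astype(np.uint8))
E
python3 -c "
from h import *
st()
c=grab('top','t3'); crop(c,'crop4',115,250,270,460)"
```

```text
t 4.67 pos [ 619.3 -142.6   55.1] vise [ -61.9 -195.5   55.1] xax yaw 1.5411 tilt [-0.001  0.001] F vise [0.4 0.4 0.2] grip 50.0 j [-0.41  0.73  1.33  0.    1.09 -0.38]
```

View pics/crop4.png

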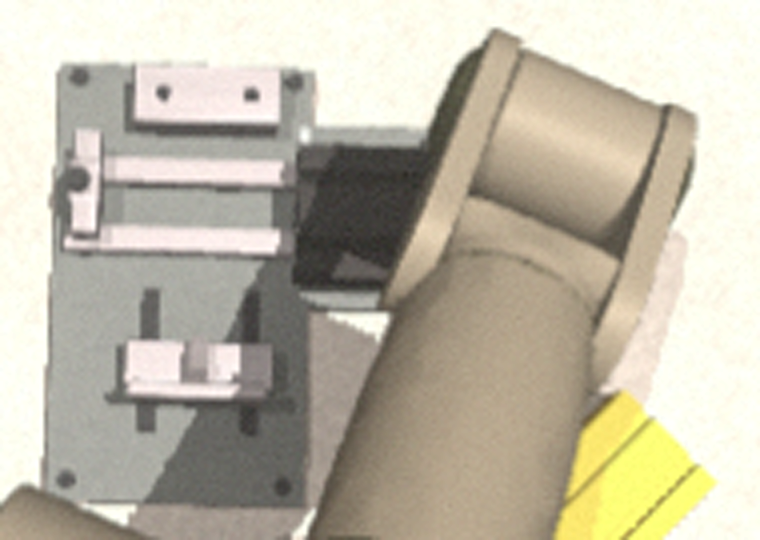

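The block's +y end moved about 9 px left to (297,215) and is nearly square. The push is working, so I'll continue.

Call:
{"method": "carry_out", "body": {
  "plan": [
    [50, [6, 0, 0], [0, 0, 0]],
    [50, [6, 0, 0], [0, 0, 0]],
    [50, [6, 0, 0], [0, 0, 0]],
    [50, [6, 0, 0], [0, 0, 0]],
    [50, [6, 0, 0], [0, 0, 0]],
    [50, [6, 0, 0], [0, 0, 0]],
    [50, [6, 0, 0], [0, 0, 0]],
    [50, [6, 0, 0], [0, 0, 0]],
    [50, [6, 0, 0], [0, 0, 0]],
    [50, [6, 0, 0], [0, 0, 0]],
    [50, [6, 0, 0], [0, 0, 0]],
    [50, [6, 0, 0], [0, 0, 0]],
    [50, [6, 0, 0], [0, 0, 0]],
    [50, [6, 0, 0], [0, 0, 0]],
    [50, [6, 0, 0], [0, 0, 0]],
    [50, [6, 0, 0], [0, 0, 0]],
    [50, [6, 0, 0], [0, 0, 0]],
    [50, [6, 0, 0], [0, 0, 0]],
    [50, [4, 0, 0], [0, 0, 0]],
    [50, [0, 0, 0], [0, 0, 0]]
  ]
}}

```text
time_s: 6.38
eef_pos: [622.9, -30.3, 55.4]
ee_rot: [-0.0, 0.717, 0.697, 0.0]
force: [0.1, 0.9, -0.3]
grip_width: 0.582
```

```bash
python3 -c "
from h import *
st()
c=grab('top','t4'); crop(c,'crop5',115,250,270,460)"
```

```text
t 6.38 pos [622.9 -30.3  55.4] vise [-61.6 -83.2  55.4] xax yaw 1.5415 tilt [0. 0.] F vise [ 0.1  0.9 -0.3] grip 49.7 j [-0.24  0.7   1.37  0.    1.07 -0.21]
```

View pics/crop5.png

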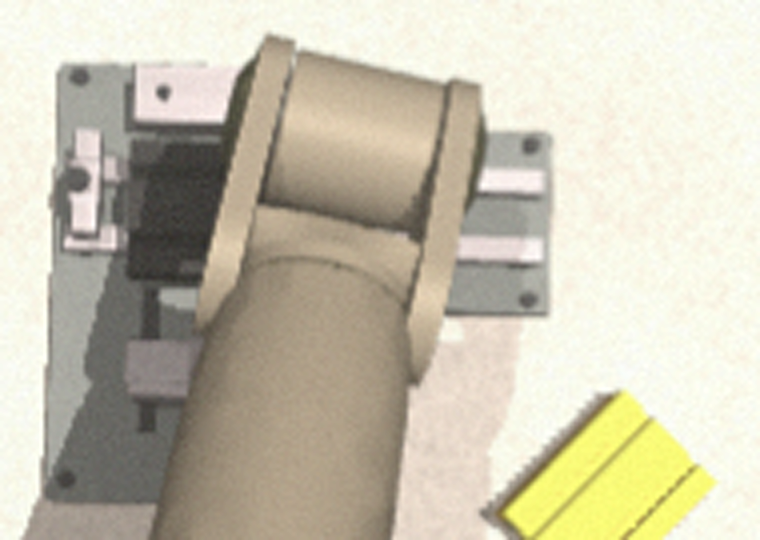

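The block is between the jaws and square, with its left end at (130,210). The stop face is at (101,200), so about 20 mm remain.

Call:
{"method": "carry_out", "body": {
  "plan": [
    [50, [4, 0, 0], [0, 0, 0]],
    [50, [4, 0, 0], [0, 0, 0]],
    [50, [4, 0, 0], [0, 0, 0]],
    [50, [4, 0, 0], [0, 0, 0]],
    [50, [2, 0, 0], [0, 0, 0]],
    [50, [0, 0, 0], [0, 0, 0]]
  ]
}}

```text
time_s: 6.93
eef_pos: [623.5, -12.7, 55.4]
ee_rot: [-0.0, 0.718, 0.697, 0.0]
force: [-0.1, 0.5, 0.8]
grip_width: 0.586
```

Call:
{"method": "carry_out", "body": {
  "plan": [
    [50, [1, 0, 0], [0, 0, 0]],
    [50, [0.5, 0, 0], [0, 0, 0]],
    [50, [0, 0, 0], [0, 0, 0]]
  ]
}}

```text
time_s: 7.18
eef_pos: [623.5, -11.9, 55.3]
ee_rot: [0.0, 0.718, 0.696, -0.0]
force: [0.1, -1.8, 1.0]
grip_width: 0.586
```

Call:
{"method": "carry_out", "body": {
  "plan": [
    [50, [1, 0, 0], [0, 0, 0]],
    [50, [0, 0, 0], [0, 0, 0]]
  ]
}}

```text
time_s: 7.35
eef_pos: [623.5, -10.9, 55.4]
ee_rot: [0.0, 0.718, 0.696, 0.0]
force: [-0.6, -2.4, 0.4]
grip_width: 0.586
```

Call:
{"method": "carry_out", "body": {
  "plan": [
    [50, [1, 0, 0], [0, 0, 0]],
    [50, [0, 0, 0], [0, 0, 0]]
  ]
}}

```text
time_s: 7.52
eef_pos: [623.6, -9.8, 55.4]
ee_rot: [0.0, 0.718, 0.696, 0.0]
force: [0.4, -3.4, 1.2]
grip_width: 0.584
```

Call:
{"method": "carry_out", "body": {
  "plan": [
    [50, [1, 0, 0], [0, 0, 0]],
    [50, [0, 0, 0], [0, 0, 0]]
  ]
}}

```text
time_s: 7.68
eef_pos: [623.6, -9.6, 55.4]
ee_rot: [0.001, 0.718, 0.696, -0.0]
force: [-1.3, -6.5, 1.9]
grip_width: 0.586
```

Call:
{"method": "carry_out", "body": {
  "plan": [
    [50, [1, 0, 0], [0, 0, 0]],
    [50, [0, 0, 0], [0, 0, 0]]
  ]
}}

```text
time_s: 7.85
eef_pos: [623.5, -9.6, 55.4]
ee_rot: [0.001, 0.718, 0.696, -0.001]
force: [-1.7, -11.5, 1.6]
grip_width: 0.587
```

Contact with the stop at y = −9.6: the pose held there while the force rose to 11 N. Next I'll back off, lift, turn a quarter turn and set the fingers on the −x side.

Call:
{"method": "carry_out", "body": {
  "plan": [
    [50, [-6, 0, 0], [0, 0, 0]],
    [50, [-8, 0, -10], [0, 0, 0]],
    [50, [0, 0, -25], [0, 0, 0]],
    [50, [0, 0, -25], [0, 0, 0]],
    [50, [0, 0, -15], [0, 0, 0]],
    [50, [0, 0, 0], [0, 0, 1.154]],
    [50, [0, 0, 0], [0, 0, 1.154]],
    [50, [0, 0, 0], [0, 0, 1.154]],
    [50, [0, 0, 0], [0, 0, 1.154]],
    [50, [0, 0, 0], [0, 0, 1.154]],
    [50, [0, 0, 0], [0, 0, 1.154]],
    [50, [0, 0, 0], [0, 0, 1.154]],
    [50, [0, 0, 0], [0, 0, 1.154]],
    [50, [0, 0, 0], [0, 0, 1.154]],
    [50, [0, 0, 0], [0, 0, 1.154]],
    [50, [0, 0, 0], [0, 0, 1.154]],
    [50, [0, 0, 0], [0, 0, 1.154]],
    [50, [0, 0, 0], [0, 0, 1.152]],
    [50, [0, 0, 0], [0, 0, 0]]
  ]
}}

```text
time_s: 9.43
eef_pos: [623.1, -21.8, 130.9]
ee_rot: [-0.0, 1.0, -0.017, 0.0]
force: [-0.8, -0.7, -0.1]
grip_width: 0.589
```

```bash
python3 -c "
from h import *
st(O-129*ex+10.5*ey+np.array([0,0,62]))
c=grab('scene','s5'); crop(c,'crop6',150,290,220,400)
c=grab('top','t5'); crop(c,'crop6t',115,250,270,460)"
```

```text
t 9.43 pos [623.1 -21.8 130.9] vise [-61.7 -74.7 130.9] xax yaw -0.0344 tilt [0.    0.001] F vise [-0.8 -0.7 -0.1] grip 50.3 j [-0.22  0.61  1.31  0.    1.22  1.38]
need tool shift [-67.7 -84.8  68.9]
```

View pics/crop6.png

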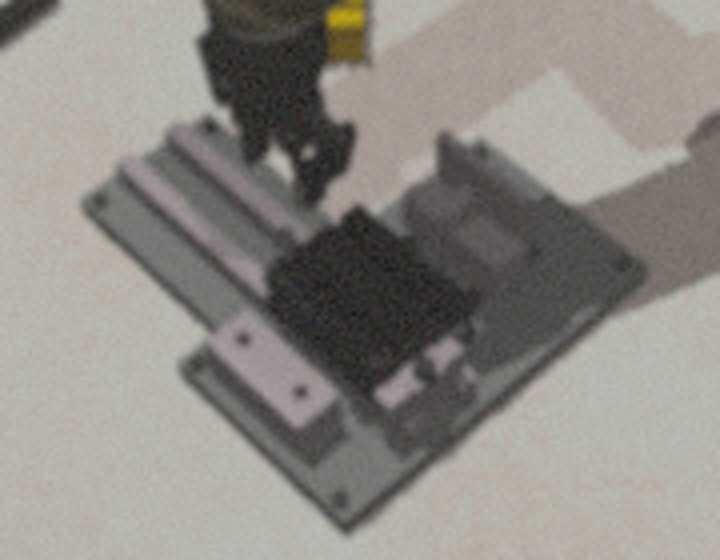

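View pics/crop6t.png

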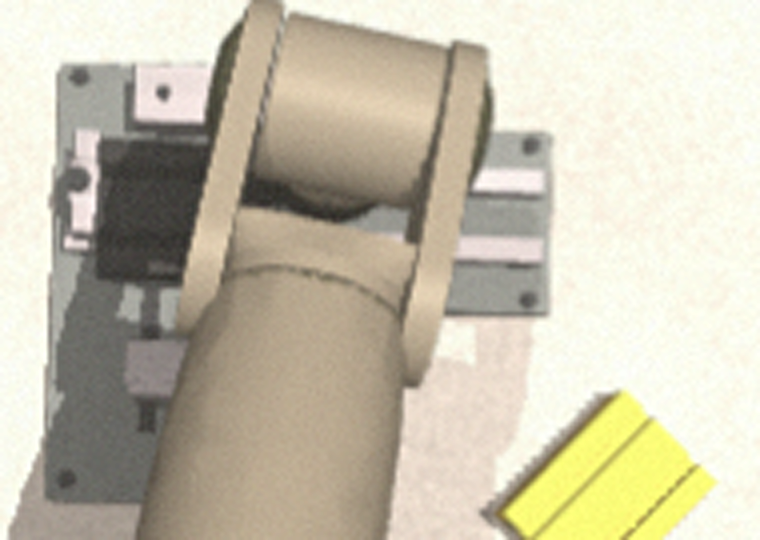

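The block's end is flush on the stop, at (98,205) top and (400,390) scene. Its side is still short of the fixed jaw. Moving round to its −x side.

Call:
{"method": "carry_out", "body": {
  "plan": [
    [50, [-17, -21.2, 0], [0, 0, 0]],
    [50, [-17, -21.2, 0], [0, 0, 0]],
    [50, [-17, -21.2, 0], [0, 0, 0]],
    [50, [-16.7, -21.2, 0], [0, 0, 0]],
    [50, [0, 0, 0], [0, 0, 0]],
    [50, [0, 0, 0], [0, 0, 0]],
    [50, [0, 0, 0], [0, 0, 0]]
  ]
}}

```text
time_s: 10.12
eef_pos: [558.5, 64.6, 130.7]
ee_rot: [0.0, 1.0, -0.014, 0.0]
force: [0.6, -0.0, 0.5]
grip_width: 0.582
```

```bash
python3 -c "
from h import *
st(O-129*ex+10.5*ey+np.array([0,0,62]))
c=grab('scene','s6'); crop(c,'crop7',150,290,220,400)"
```

```text
t 10.12 pos [558.5  64.6 130.7] vise [-128.8    9.7  130.7] xax yaw -0.0282 tilt [ 0.001 -0.   ] F vise [0.6 0.  0.5] grip 49.7 j [-0.09  0.49  1.52 -0.    1.13  1.51]
need tool shift [-0.2 -0.8 68.7]
```

View pics/crop7.png

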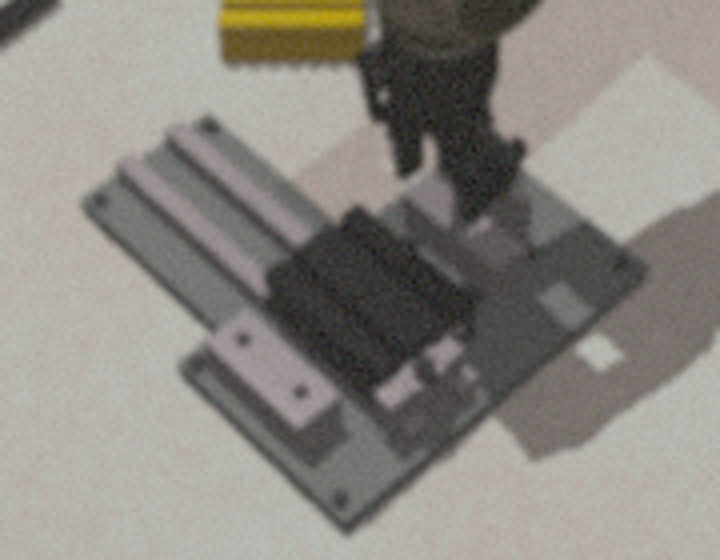

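The fingers are above the gap between block and sliding jaw, at (440,190). Descending.

Call:
{"method": "carry_out", "body": {
  "plan": [
    [50, [0, 0, 20], [0, 0, 0]],
    [50, [0, 0, 20], [0, 0, 0]],
    [50, [0, 0, 14], [0, 0, 0]],
    [50, [0, 0, 8], [0, 0, 0]],
    [50, [0, 0, 5], [0, 0, 0]],
    [50, [0, 0, 0], [0, 0, 0]]
  ]
}}

```text
time_s: 10.67
eef_pos: [558.1, 64.5, 62.7]
ee_rot: [-0.0, 1.0, -0.015, -0.001]
force: [-0.7, -0.5, 0.4]
grip_width: 0.584
```

Call:
{"method": "carry_out", "body": {
  "plan": [
    [50, [4, 0, 0], [0, 0, 0]],
    [50, [4, 0, 0], [0, 0, 0]],
    [50, [3, 0, 0], [0, 0, 0]],
    [50, [3, 0, 0], [0, 0, 0]],
    [50, [3, 0, 0], [0, 0, 0]],
    [50, [3, 0, 0], [0, 0, 0]],
    [50, [0, 0, 0], [0, 0, 0]]
  ]
}}

```text
time_s: 11.25
eef_pos: [578.3, 64.3, 63.9]
ee_rot: [0.0, 1.0, -0.015, -0.0]
force: [-1.7, -0.9, 1.1]
grip_width: 0.583
```

```bash
python3 -c "
from h import *
st()
c=grab('scene','s7'); crop(c,'crop8',150,290,220,400)"
```

```text
t 11.25 pos [578.3  64.3  63.9] vise [-109.    10.    63.9] xax yaw -0.03 tilt [-0. -0.] F vise [-1.7 -0.9  1.1] grip 49.8 j [-0.09  0.61  1.51 -0.    1.02  1.51]
```

View pics/crop8.png

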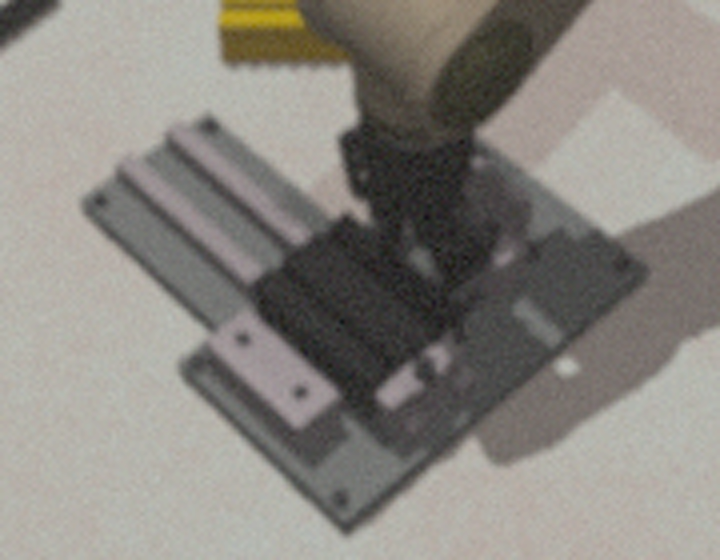

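Contact made and the block is sliding to +x. It still looks square and on the stop at (410,380). Expected seating is near vise x = −101.

Call:
{"method": "carry_out", "body": {
  "plan": [
    [50, [2, 0, 0], [0, 0, 0]],
    [50, [2, 0, 0], [0, 0, 0]],
    [50, [1, 0, 0], [0, 0, 0]],
    [50, [0, 0, 0], [0, 0, 0]]
  ]
}}

```text
time_s: 11.63
eef_pos: [582.9, 64.2, 63.7]
ee_rot: [0.0, 1.0, -0.015, -0.0]
force: [-5.4, -0.6, 4.6]
grip_width: 0.584
```

Call:
{"method": "carry_out", "body": {
  "plan": [
    [50, [1, 0, 0], [0, 0, 0]],
    [50, [1, 0, 0], [0, 0, 0]],
    [50, [0, 0, 0], [0, 0, 0]]
  ]
}}

```text
time_s: 11.88
eef_pos: [584.7, 64.1, 63.6]
ee_rot: [0.0, 1.0, -0.015, -0.001]
force: [-5.4, -1.3, 4.6]
grip_width: 0.589
```

Call:
{"method": "carry_out", "body": {
  "plan": [
    [50, [1, 0, 0], [0, 0, 0]],
    [50, [0, 0, 0], [0, 0, 0]]
  ]
}}

```text
time_s: 12.05
eef_pos: [585.4, 64.1, 63.6]
ee_rot: [0.0, 1.0, -0.015, -0.001]
force: [-7.3, -0.5, 5.4]
grip_width: 0.587
```

Call:
{"method": "carry_out", "body": {
  "plan": [
    [50, [1, 0, 0], [0, 0, 0]],
    [50, [0, 0, 0], [0, 0, 0]]
  ]
}}

```text
time_s: 12.22
eef_pos: [585.4, 64.2, 63.6]
ee_rot: [0.0, 1.0, -0.015, -0.002]
force: [-13.5, -1.4, 10.2]
grip_width: 0.587
```

Call:
{"method": "carry_out", "body": {
  "plan": [
    [50, [0.7, 0, 0], [0, 0, 0]],
    [50, [0, 0, 0], [0, 0, 0]],
    [50, [0, 0, 0], [0, 0, 0]]
  ]
}}

```text
time_s: 12.47
eef_pos: [585.4, 64.1, 63.6]
ee_rot: [0.0, 1.0, -0.015, -0.003]
force: [-18.8, -1.6, 12.3]
grip_width: 0.587
```

Call:
{"method": "carry_out", "body": {
  "plan": [
    [50, [-5, 0, 0], [0, 0, 0]],
    [50, [-8, 0, 0], [0, 0, 0]],
    [50, [-6, 0, -3], [0, 0, 0]],
    [50, [0, 0, -20], [0, 0, 0]],
    [50, [0, 0, -30], [0, 0, 0]],
    [50, [0, 0, -30], [0, 0, 0]],
    [50, [-20, 0, 0], [0, 0, 0]],
    [50, [-40, 0, 0], [0, 0, 0]],
    [50, [-40, 0, 0], [0, 0, 0]],
    [50, [-30, 0, 0], [0, 0, 0]],
    [50, [0, 0, 0], [0, 0, 0]]
  ]
}}

```text
time_s: 13.38
eef_pos: [434.3, 69.3, 146.3]
ee_rot: [-0.0, 1.0, -0.015, -0.001]
force: [-0.0, -0.5, -0.1]
grip_width: 0.592
```

```bash
python3 -c "
from h import *
st()
c=grab('scene','s8'); crop(c,'crop9',150,290,220,400)
c=grab('top','t8'); crop(c,'crop9t',115,250,270,460)"
```

```text
t 13.38 pos [434.3  69.3 146.3] vise [-253.2   10.7  146.3] xax yaw -0.0294 tilt [-0.002  0.   ] F vise [-0.  -0.5 -0.1] grip 50.6 j [-0.11  0.22  1.86  0.    1.06  1.49]
```

View pics/crop9.png

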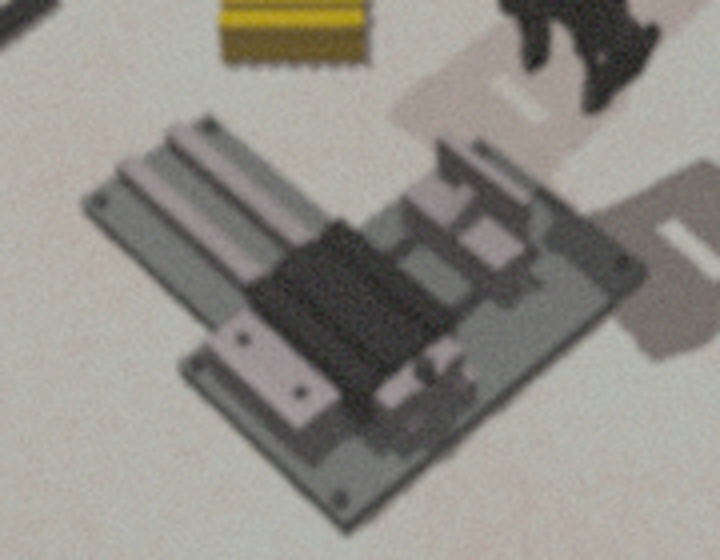

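View pics/crop9t.png

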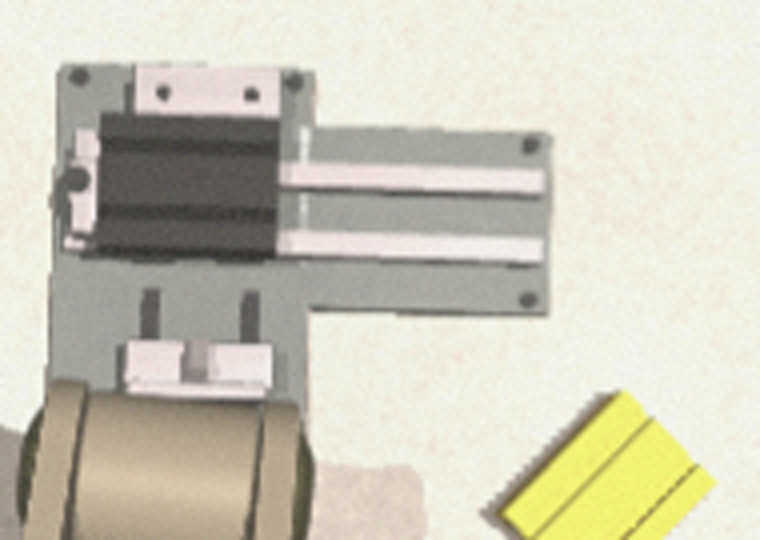

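The block now sits against the fixed jaw (190,115 top) and the stop (98,190), and looks square. I'll check that numerically.

Run:
```python
from h import *
c=load('t8'); g=cv2.GaussianBlur(cv2.cvtColor(c['color'],cv2.COLOR_BGR2GRAY),(0,0),0.8).astype(float)
def edge(us,v0,v1,sgn,z,name,axis):
    pts=[]
    for u in us:
        col=g[v0:v1,u] if axis==0 else g[u,v0:v1]
        d=np.gradient(col)*sgn; i=int(d.argmax())
        if 0<i<len(d)-1:
            o=0.5*(d[i-1]-d[i+1])/(d[i-1]-2*d[i]+d[i+1]-1e-9); e=v0+i+o
            p=atz(c,u,e,z) if axis==0 else atz(c,e,u,z); p=p-O; pts.append([p@ex,p@ey])
    p=np.array(pts,np.float32); vx,vy,x0,y0=cv2.fitLine(p,cv2.DIST_HUBER,0,.01,.01).ravel()
    print(name,'vise x' if axis==0 else 'vise y',np.round(np.median(p[:,axis]),1),'rel ang',round(-vx/vy if axis==0 else vy/vx,4))
edge(range(306,338),140,147,-1,90,'bar +x edge',0)
edge(list(range(146,156))+list(range(161,172)),336,344,1,90,'bar -y edge',1)
edge(list(range(146,152))+list(range(164,168)),290,299,-1,90,'bar +y edge',1)
for u in(300,315,330):print(np.round(g[140:150,u]))
P=cloud(c); R=P[140:180,292:345].reshape(-1,3); T=R[(R[:,2]>84)&(R[:,2]<96)]
A=np.c_[T[:,:2],np.ones(len(T))]; k=np.linalg.lstsq(A,T[:,2],rcond=None)[0]; print('top plane slope',k[:2],'z',T[:,2].mean())
V=T-O; print(cv2.minAreaRect(np.c_[V@ex,V@ey].astype(np.float32)))
```

```text
bar +x edge vise x -0.7 rel ang 0.0032
bar -y edge vise y -49.9 rel ang 0.0017
bar +y edge vise y 70.3 rel ang 0.0087
[98. 96. 87. 73. 61. 58. 57. 57. 55. 49.]
[150. 149. 139. 110.  74.  58.  57.  57.  55.  51.]
[143. 151. 147. 124.  91.  67.  59.  57.  58.  57.]
top plane slope [-0.00237123  0.00071531] z 89.67456526980374
((-44.53835678100586, 9.901351928710938), (119.91332244873047, 91.302490234375), 89.70426177978516)
```

Flat (slope under 0.003), square (under 0.01 rad), centre x ≈ −44.5, and the end is at the stop within about 1 mm. The sliding jaw is still open at about 0.025. Lowering behind the push plate.

Call:
{"method": "carry_out", "body": {
  "plan": [
    [50, [0, 5, 15], [0, 0, 0]],
    [50, [0, 5.5, 20], [0, 0, 0]],
    [50, [0, 0, 15], [0, 0, 0]],
    [50, [0, 0, 8], [0, 0, 0]],
    [50, [0, 0, 0], [0, 0, 0]],
    [50, [10, 0, 0], [0, 0, 0]],
    [50, [15, 0, 0], [0, 0, 0]],
    [50, [10, 0, 0], [0, 0, 0]],
    [50, [5, 0, 0], [0, 0, 0]],
    [50, [4, 0, 0], [0, 0, 0]],
    [50, [4, 0, 0], [0, 0, 0]],
    [50, [4, 0, 0], [0, 0, 0]],
    [50, [4, 0, 0], [0, 0, 0]],
    [50, [4, 0, 0], [0, 0, 0]],
    [50, [0, 0, 0], [0, 0, 0]]
  ]
}}

```text
time_s: 14.73
eef_pos: [499.1, 56.2, 88.4]
ee_rot: [-0.0, 1.0, -0.015, 0.0]
force: [0.7, -0.2, -0.2]
grip_width: 0.587
```

```bash
python3 -c "
from h import *
st()
c=grab('scene','s9'); crop(c,'crop10',150,290,220,400)"
```

```text
t 14.73 pos [499.1  56.2  88.4] vise [-187.9   -0.4   88.4] xax yaw -0.0302 tilt [0.001 0.   ] F vise [ 0.7 -0.2 -0.2] grip 50.1 j [-0.12  0.43  1.74  0.    0.97  1.48]
```

View pics/crop10.png

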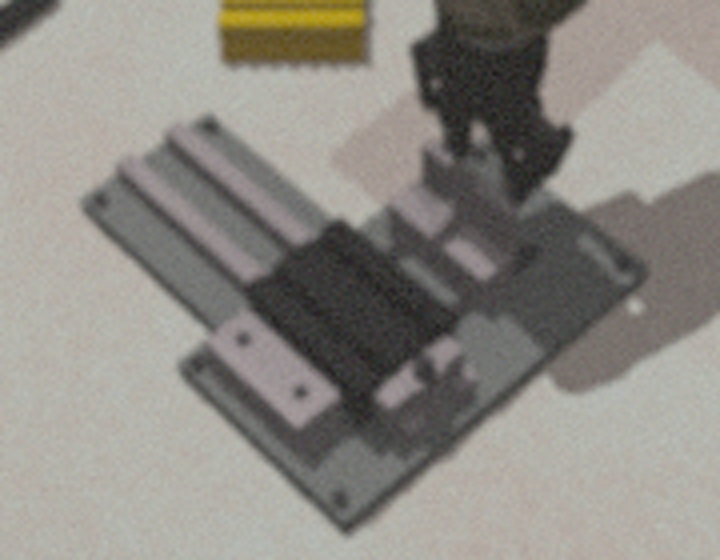

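The jaw is moving: it now sits at (450,230), and both fingertips are behind the plate. Continuing.

Call:
{"method": "carry_out", "body": {
  "plan": [
    [50, [4, 0, 0], [0, 0, 0]],
    [50, [4, 0, 0], [0, 0, 0]],
    [50, [4, 0, 0], [0, 0, 0]],
    [50, [4, 0, 0], [0, 0, 0]],
    [50, [4, 0, 0], [0, 0, 0]],
    [50, [4, 0, 0], [0, 0, 0]],
    [50, [4, 0, 0], [0, 0, 0]],
    [50, [4, 0, 0], [0, 0, 0]],
    [50, [3, 0, 0], [0, 0, 0]],
    [50, [3, 0, 0], [0, 0, 0]],
    [50, [2, 0, 0], [0, 0, 0]],
    [50, [0, 0, 0], [0, 0, 0]]
  ]
}}

```text
time_s: 15.78
eef_pos: [539.0, 55.0, 88.2]
ee_rot: [-0.0, 1.0, -0.015, 0.0]
force: [-1.8, 0.3, -1.1]
grip_width: 0.588
```

Call:
{"method": "carry_out", "body": {
  "plan": [
    [50, [1.5, 0, 0], [0, 0, 0]],
    [50, [1.5, 0, 0], [0, 0, 0]],
    [50, [0, 0, 0], [0, 0, 0]]
  ]
}}

```text
time_s: 16.03
eef_pos: [541.6, 55.0, 88.3]
ee_rot: [-0.0, 1.0, -0.015, 0.0]
force: [-2.6, 0.2, 0.3]
grip_width: 0.586
```

Call:
{"method": "carry_out", "body": {
  "plan": [
    [50, [1, 0, 0], [0, 0, 0]],
    [50, [1, 0, 0], [0, 0, 0]],
    [50, [0, 0, 0], [0, 0, 0]]
  ]
}}

```text
time_s: 16.28
eef_pos: [543.5, 54.9, 88.2]
ee_rot: [-0.0, 1.0, -0.015, -0.0]
force: [-2.7, 0.4, -0.7]
grip_width: 0.588
```

Call:
{"method": "carry_out", "body": {
  "plan": [
    [50, [1, 0, 0], [0, 0, 0]],
    [50, [0, 0, 0], [0, 0, 0]]
  ]
}}

```text
time_s: 16.45
eef_pos: [544.5, 54.8, 88.3]
ee_rot: [-0.0, 1.0, -0.015, 0.0]
force: [-2.8, 0.1, -0.6]
grip_width: 0.584
```

Call:
{"method": "carry_out", "body": {
  "plan": [
    [50, [1, 0, 0], [0, 0, 0]],
    [50, [0, 0, 0], [0, 0, 0]]
  ]
}}

```text
time_s: 16.62
eef_pos: [545.1, 54.9, 88.3]
ee_rot: [0.0, 1.0, -0.015, -0.001]
force: [-6.0, 0.3, 0.8]
grip_width: 0.588
```

Call:
{"method": "carry_out", "body": {
  "plan": [
    [50, [1, 0, 0], [0, 0, 0]],
    [50, [0, 0, 0], [0, 0, 0]]
  ]
}}

```text
time_s: 16.78
eef_pos: [545.1, 54.9, 88.2]
ee_rot: [0.0, 1.0, -0.015, -0.002]
force: [-12.9, 0.3, 5.7]
grip_width: 0.582
```

Call:
{"method": "carry_out", "body": {
  "plan": [
    [50, [0.8, 0, 0], [0, 0, 0]],
    [50, [0, 0, 0], [0, 0, 0]]
  ]
}}

```text
time_s: 16.95
eef_pos: [545.1, 54.8, 88.3]
ee_rot: [0.0, 1.0, -0.015, -0.003]
force: [-16.0, -0.7, 8.3]
grip_width: 0.585
```

It closed solidly: no motion while the force rose to 16 N. Backing off to look.

Call:
{"method": "carry_out", "body": {
  "plan": [
    [50, [0.7, 0, 0], [0, 0, 0]],
    [50, [0, 0, 0], [0, 0, 0]],
    [50, [-5, 0, 0], [0, 0, 0]],
    [50, [-15, 0, 0], [0, 0, 0]],
    [50, [-25, 0, -10], [0, 0, 0]],
    [50, [-30, 0, -25], [0, 0, 0]],
    [50, [-35, 0, -25], [0, 0, 0]],
    [50, [-35, 0, -10], [0, 0, 0]],
    [50, [-20, 0, 0], [0, 0, 0]],
    [50, [0, 0, 0], [0, 0, 0]],
    [50, [0, 0, 0], [0, 0, 0]]
  ]
}}

```text
time_s: 17.87
eef_pos: [384.8, 59.5, 158.4]
ee_rot: [0.0, 1.0, -0.015, 0.002]
force: [-0.2, 0.5, 0.2]
grip_width: 0.582
```

Run:
```python
from h import *
st()
c=grab('scene','s10'); crop(c,'crop11',150,290,220,400)
c=grab('top','t10'); crop(c,'crop11t',115,250,270,460)
g=cv2.GaussianBlur(cv2.cvtColor(c['color'],cv2.COLOR_BGR2GRAY),(0,0),0.8).astype(float)
def edge(us,v0,v1,sgn,z,name,axis):
    pts=[]
    for u in us:
        col=g[v0:v1,u] if axis==0 else g[u,v0:v1]
        d=np.gradient(col)*sgn; i=int(d.argmax())
        if 0<i<len(d)-1:
            o=0.5*(d[i-1]-d[i+1])/(d[i-1]-2*d[i]+d[i+1]-1e-9); e=v0+i+o
            p=atz(c,u,e,z) if axis==0 else atz(c,e,u,z); p=p-O; pts.append([p@ex,p@ey])
    p=np.array(pts,np.float32); vx,vy,x0,y0=cv2.fitLine(p,cv2.DIST_HUBER,0,.01,.01).ravel()
    print(name,np.round(np.median(p[:,axis]),1),'rel ang',round(-vx/vy if axis==0 else vy/vx,4))
edge(range(306,338),140,147,-1,90,'bar +x edge',0)
edge(list(range(146,156))+list(range(161,172)),336,344,1,90,'bar -y edge',1)
edge(list(range(146,152))+list(range(164,168)),290,299,-1,90,'bar +y edge',1)
P=cloud(c); R=P[140:180,292:345].reshape(-1,3); T=R[(R[:,2]>84)&(R[:,2]<96)]
A=np.c_[T[:,:2],np.ones(len(T))]; k=np.linalg.lstsq(A,T[:,2],rcond=None)[0]; print('slope',k[:2],'z',T[:,2].mean())
edge(range(306,336),180,200,-1,110,'plate back (strongest)',0)
```

```text
t 17.87 pos [384.8  59.5 158.4] vise [-302.3   -0.5  158.4] xax yaw -0.0303 tilt [ 0.004 -0.001] F vise [-0.2  0.5  0.2] grip 49.7 j [-0.15  0.09  1.98  0.    1.07  1.45]
bar +x edge -0.7 rel ang 0.0009
bar -y edge -49.9 rel ang -1e-04
bar +y edge 70.2 rel ang 0.0056
slope [ 0.00194879 -0.0008343 ] z 89.65685580087559
plate back (strongest) -130.4 rel ang -0.0091
```

View pics/crop11.png

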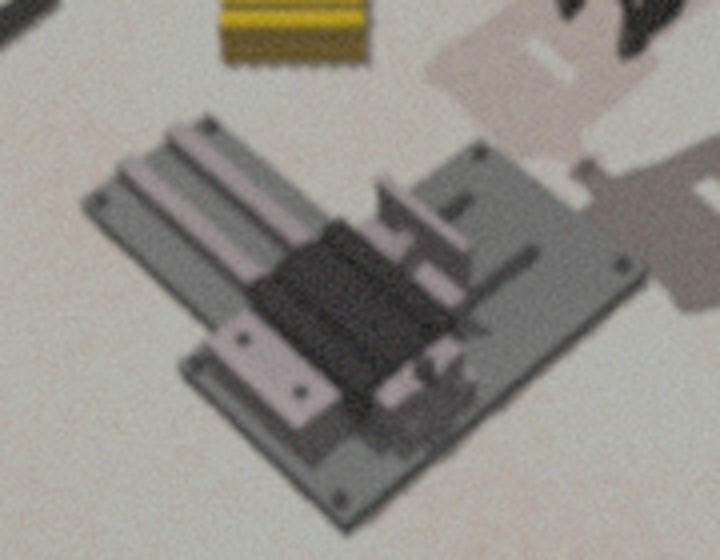

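View pics/crop11t.png

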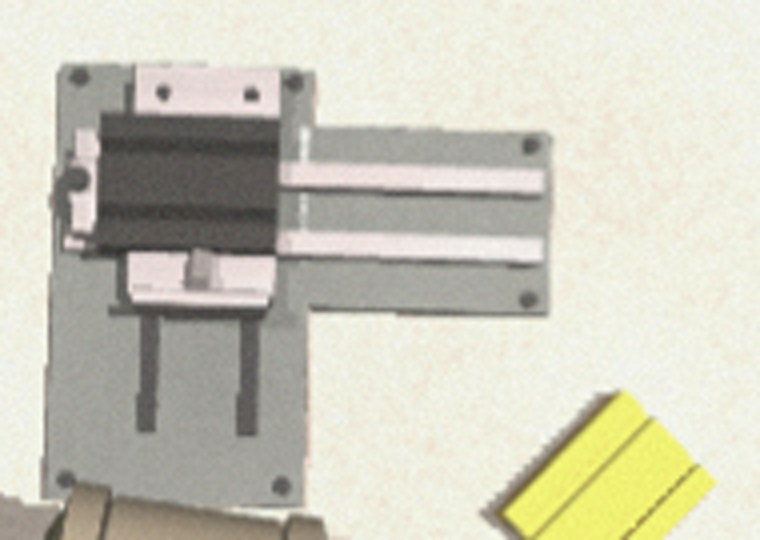

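The jaw is closed on the block: the plate back is at −130.4 mm (joint ≈ 0.085) and the block has not moved. The robot is clear, so I'll hand in.

```bash
python3 -c "
from h import *
a=load('top0')['color'].astype(int);b=load('t10')['color'].astype(int)
for n,(v0,v1,u0,u1) in dict(jar=(160,195,175,205),bracket=(220,252,165,195),tape=(243,280,463,502),driver=(122,200,465,490)).items(): print(n,abs(a-b)[v0:v1,u0:u1].mean())
print(ctrl.finish_job())"
```

```text
jar 2.7847619047619045
bracket 2.751736111111111
tape 2.5948255948255947
driver 2.8745299145299144
the job is handed in; nothing more can be done
None
```

The block is seated against the end stop and the fixed jaw, and the sliding jaw is closed on it. I handed the job in at about 18 s of the 64 s; no verdict was reported.

**What I did:**
- I pushed the block along the parallels with two spread fingertips until it hit the end stop, with the force rising to 11 N and no further motion.
- I then pressed its side against the fixed jaw, reaching 19 N with no motion, while the jaw was still at about 0.025.
- Only after a picture check did I push the sliding jaw by its plate until it stopped solidly at 16 N.

**Last checks:**

| Check | Measured | Required |
|---|---|---|
| Gap to the fixed jaw | about 0.7 mm | within 3 mm |
| Gap to the end stop | about 1 mm | within 3.5 mm |
| Out of square | up to 0.006 rad | below 0.04 rad |
| Tilt of the top | 0.002 | below 0.04 rad |
| Top height | 89.7 mm | 90 mm (±3 mm) |
| Sliding jaw joint | about 0.0846 | 0.083 to 0.088 |

- **Accuracy:** the camera calibration is only good to about 2 mm, so the gaps carry that uncertainty. The contact forces agreed with the pictures.
- **Bystanders:** the areas around the jar, bracket, tape and screwdriver showed only image noise between the first and last top pictures.
- **Not re-pressed:** I did not push the block onto the stop again after the sideways push. The pictures before and after closing the jaw showed no shift.

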